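Tip a heating block wells-up and dock it against its stop

TASK

The blue heating block stands on end on its docking plate. Without picking it up, push it high on the face with the wells so that it topples away onto its back, wells up; then slide it along the plate between the two rails until it sits flush against the rubber stop, and press it there for half a second with about 12 N. Never push the block with more than 20 N, do not disturb the vial, jar and bottle beside it, and leave the block at rest against the stop.

Things in the scene. Friction and masses are not known exactly. Their poses are not given: they have to be found in the camera images.
- block_centre (a point): centre of the loose solid heating block of blue anodised aluminium, 95 mm long, 76 wide, 50 thick, about 0.5 kg (mass and friction vary). It starts standing on a 76 x 50 mm end: own z along the length (up), y along the width, x along the thickness. The face at own -x has 4 x 3 black round wells (flush marks, nothing catches). Pushed there near the top it tips over the far bottom edge
- block: the same block, same axes; this point is the middle of the end on which it stands at the start. Lying wells up, its own x points down, its own z along the plate to the stop, its centre is 31 mm above the bench. It stands within 10 mm sideways of the plate's middle line and 0.10 rad of straight, and lands short of the rails
- dock: docking plate fixed on the bench, grey, 320 x 124 mm, 6 mm thick; the block stands and slides on its top. Origin on its underside, on its middle line, 150 mm from the end at the stop; own +x points from the standing block to the stop, y across. The block stands near x = -116 mm; the field from x = -170 to 13 mm is bare. Off to the right on the bench, near world x 0.62, y -0.40, a tall pipette stand is in the way of a direct approach from there
- channel (a point): point on the plate's top (6 mm above the bench), on the middle line, where the straight channel begins, plate x = 55 mm; axes as the plate's. Two slippery white plastic rails 24 mm tall run from here 90 mm along +x, inner faces at y = +-41 mm (82 mm channel for the 76 mm block). Before it they flare out, over 40 mm, to a mouth about 107 mm wide
- stop_face (a point): middle of the rubber face of the end stop on the plate, 31 mm above the bench (face 46 mm wide, 22 mm high), facing the plate's -x; axes as the plate's. The stop is rigid and does not move in use, but is clamped at a different place along the plate each time. With the block home, its centre is 47.5 mm before this point
- amber_vial_centre (a point): centre of a loose standing brown vial with black cap, 31 mm diameter, 66 mm tall, not to be disturbed
- media_bottle_centre (a point): centre of a loose standing clear bottle with blue cap, 51 mm diameter, 100 mm tall, not to be disturbed
- sample_jar_centre (a point): centre of a loose standing white jar with blue lid, 44 mm diameter, 50 mm tall, not to be disturbed
- stop: the same end stop as stop_face, same axes; this point lies on the bench under it, 12 mm behind its rubber face
Mind the look-alikes: they are no part of the job. Of the things that look like the block, the smallest one is meant.

How it is judged:
By the outcome, as a careful person would: the job done as asked, in the order asked, and still so for the second after the job is handed in, with the robot touching nothing.
It also fails if it takes over 69 s, if anything falls off the work surface, if the arm or the gripper's body presses on something with over 40 N, if the wrist force passes 120 N, or if a joint passes its speed limit or range.

ROBOT

A 6-joint arm with a two-finger parallel gripper is mounted at the origin on a cart in front of the work surface, level with it; the furniture and walls round the work are solid. World frame = base frame: x ahead of the robot, y to its left, z up, the work surface at z = 0. Lengths are in mm, angles in rad, forces in N, time in s.
With the tool pointing down it reaches from about 425 to 925 mm from the base axis. Payload 12.5 kg.
Tool frame: the origin (TCP) lies midway between the tips of the shut fingers; the grasp point (between the pads) lies 19 mm behind it; z points along the fingers, y is the line along which they close (so a half turn about z gives the same grasp; the last joint's range is limited). The gripper opens to 85 mm and grips with 20 to 120 N. Pads are 22 mm wide; open, the fingers measure 114 mm over their backs; the gripper's body (76 mm by 85 mm) begins 54 mm behind the grasp point. The pads swing forward as they close: fully open they stand 13 mm farther back than shut.
Start: joints at [-1.312, 0.491, 1.559, -0, 1.092, -0.106], TCP at [223, -583.88, 231.327] pointing down, gripper open.
Joint ranges: [-3.1, 3.1], [-0.84, 2.19], [0.05, 2.79], [-1.13, 4.28], [0.06, 2.93], [-2.69, 2.69]. Speed limits (rad/s): [2.22, 2.22, 2.79, 3.14, 3.14, 3.14].

INTERFACE

Orientations are given as a unit quaternion [x, y, z, w].
In Python, from cell import readout, cams, hand_in gives the robot as it stands.
- The arm moves only by the tool jog_arm, never from a script. Its argument "steps" is a list of rows, each an object with "delta_pos": the shift along the world's x, y, z in mm, a list of three; "rot": the turn, a rotation vector about the world's x, y, z in rad, a list of three; "gripper": the closure, from 0 (fully open) to 1 (shut). A call has 1 to 8 rows; each row is the pose to reach, as a shift and turn from the pose commanded when the call began; what a row does not reach only later rows make up. A row lasts 1/10 s, in which the tool goes at most 50 mm and 8.59 degrees, less where a joint would pass 70% of its speed; a pose out of reach is approached as far as the arm can. A call with a gripper value outside its range is refused whole. The fingers move at their own pace and stop on an object; the grip force is fixed at half the most. Time passes only in rows, so rows that repeat a pose let the fingers close. It gives the time, the measured TCP pose, the force, the opening and the grip force at its end, in the units of the state.
- readout.sense(): the state, without advancing time (a new reading comes with each control period).
- cams.get_image(name): name is "side" or "top" or "wrist"; returns a dict with "image" (400x640x3 uint8, blue, green, red), "fx", "fy", "cx", "cy" (pixels), "cam_to_world" (4x4, takes a point from camera to world coordinates). Camera axes: x right, y down, z forward; pixel columns grow to the right and rows downward; lengths in mm; the calibration is good to about 2 mm. A picture is of the moment at which its call begins. There is no depth.
- hand_in(): hands the job in; it is judged then, once.
The state is a dict: "clock": time; "qpos": joint angles; "qd": joint speeds; "tau": joint torques, N m; "ee_pos": TCP position; "tool_rot": TCP orientation; "force": force on the tool from outside, world axes, zero at the start; "wrist_torque": the same for the moment, N m; "opening": opening from 0.0 (shut) to 1.0 (fully open); "grip_force": force on a finger pad.
Only numpy, scipy, OpenCV 4.12 (cv2) and the standard library are available. Lean on these libraries where they do the work, as an engineer would, in place of code of your own. Each camera call takes 0.05 s, during which the arm holds its last target. There are 200 camera calls.

## Working session

There is one attempt and no reset: what is moved stays moved. The work goes in short steps, Python scripts to look and compute and a tool call to move; the robot and the scene stay as the last step left them, time stands still between calls to the robot, and variables do not carry over. Pictures are saved under pics/ and viewed, at most 10 in all, crops included, and the job is handed in when it is done.

Besides the shell and the picture viewer there is one more tool, called after "Call:" as name(argument=value, ...) on one line, values as JSON. jog_arm: Moves the arm, as the interface text tells. Its arguments: {"type":"object","properties":{"steps":{"type":"array"}},"required":["steps"]}

```bash
mkdir -p pics; cat > h.py <<'E'
import numpy as np, cv2
from cell import readout, cams
def shot(name,fn):
    d=cams.get_image(name); cv2.imwrite('pics/'+fn+'.png',d['image']); 
    np.savez('pics/'+fn,**{k:np.array(d[k]) for k in('fx','fy','cx','cy','cam_to_world')}); return d
def at(fn,u,v,z):
    d=np.load('pics/'+fn+'.npz'); T=d['cam_to_world']
    r=T[:3,:3]@np.array([(u-d['cx'])/d['fx'],(v-d['cy'])/d['fy'],1]); o=T[:3,3]
    return o+r*(z-o[2])/r[2]
E
python3 - <<'E'
from h import *
for n in('top','side'):
    d=shot(n,n+'0'); print(n,d['fx'],np.round(d['cam_to_world'],3).tolist())
print(readout.sense())
E
```

```text
top 433.10995186507614 [[0.024, -0.989, 0.147, 431.74], [-0.999, -0.029, -0.035, 87.646], [0.039, -0.146, -0.988, 946.253], [0.0, 0.0, 0.0, 1.0]]
side 501.73712922809494 [[0.97, -0.162, 0.179, 379.451], [-0.241, -0.628, 0.74, -700.759], [-0.007, -0.761, -0.649, 763.09], [0.0, 0.0, 0.0, 1.0]]
{'clock': 0.1, 'qpos': array([-1.31160981e+00,  4.91509290e-01,  1.55940982e+00,  3.40448610e-05,
        1.09168652e+00, -1.05591339e-01]), 'qd': array([ 0.00066085, -0.00093331, -0.00284796, -0.00103519,  0.00065266,
        0.00034086]), 'tau': array([ 2.65789757e-03, -6.19447517e+01, -2.62025911e+01, -7.59151931e-05,
        2.90613505e-03,  2.92486547e-06]), 'ee_pos': array([ 222.94456777, -583.66583376,  230.77261562]), 'tool_rot': array([ 9.83414496e-01,  1.81371643e-01, -2.38015842e-05, -5.06154604e-04]), 'force': array([0.55668927, 0.27485608, 0.21530961]), 'wrist_torque': array([-0.00055365, -0.00652578, -0.01492609]), 'grip_force': 0.0, 'opening': 0.9991309371008745}
```

View pics/top0.png

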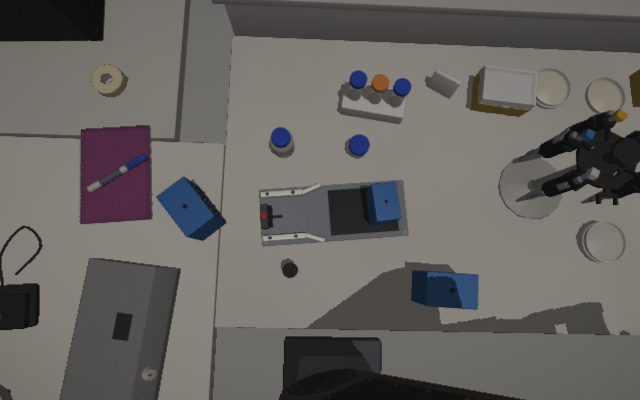

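View pics/side0.png

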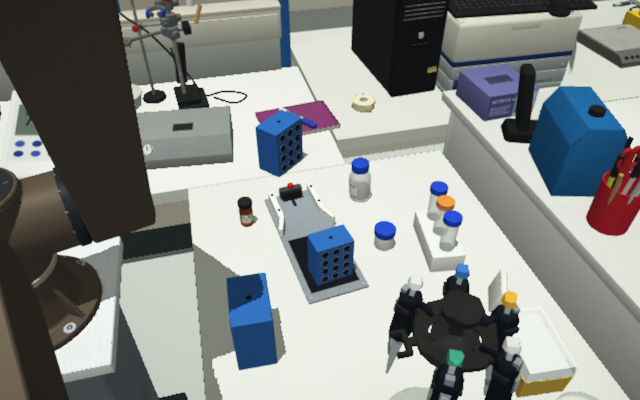

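The top view shows the dock with the standing block at about (385,203) on its black field. The stop with its red dot is at (265,215), and the rails run from there to about x=325. The vial is at (290,269), the jar at (359,146) and the bottle at (281,140). Next I'll look at enlarged crops.

```bash
python3 - <<'E'
from h import *
a=cv2.imread('pics/top0.png')[120:290,250:420]
b=cv2.imread('pics/side0.png')[170:310,230:400]
cv2.imwrite('pics/c1.png',cv2.resize(a,(600,600),interpolation=cv2.INTER_CUBIC) )
c=cv2.resize(b,None,fx=4,fy=4,interpolation=cv2.INTER_CUBIC);cv2.imwrite('pics/c2.png',c)
E
```

```text
(no output)
```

View pics/c1.png

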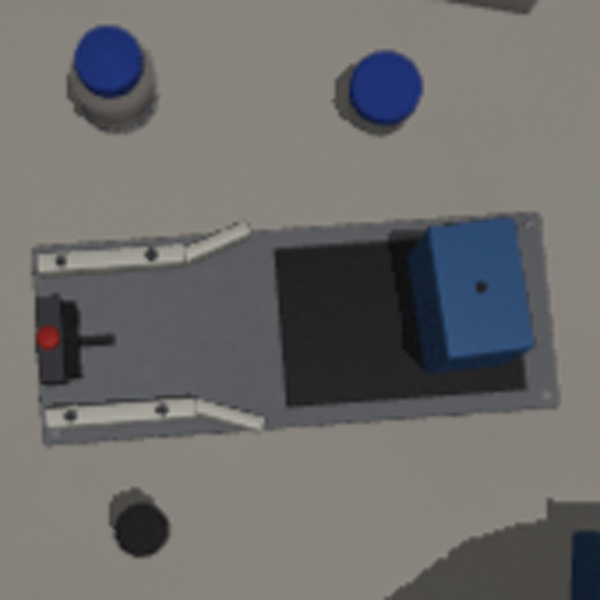

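View pics/c2.png

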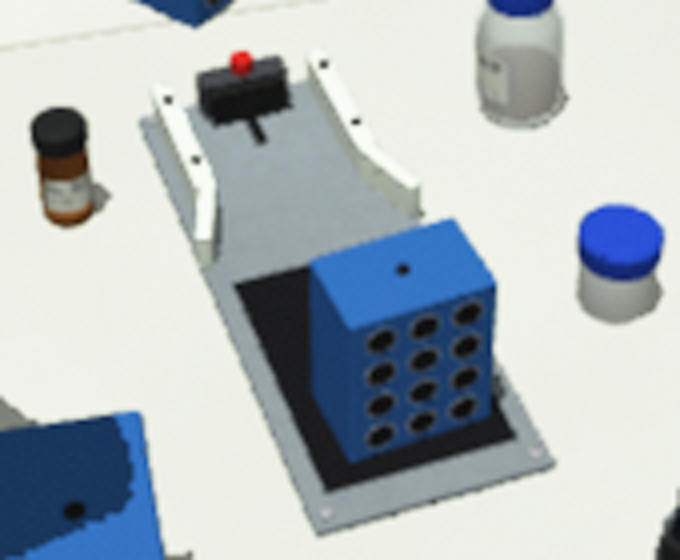

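The top crop shows the plate corners at (33,247), (45,445), (558,405) and (540,212), and the block's top corners at (427,224), (515,219), (533,348) and (447,360). The stop's rubber face is near x≈77, y 302–378. In the side crop the wells face the near (-x) end of the plate.

```bash
cat >> h.py <<'E'
def crop(u,v,z): return at('top0',250+(u+.5)/3.5294-.5,120+(v+.5)/3.5294-.5,z)
E
python3 - <<'E'
from h import *
P=np.array([crop(*p,6) for p in((33,247),(45,445),(558,405),(540,212))]);print(P.round(1))
near=(P[2]+P[3])/2;far=(P[0]+P[1])/2;ex=(far-near);print('len',np.linalg.norm(ex),'w',np.linalg.norm(P[0]-P[1]),np.linalg.norm(P[2]-P[3]))
ex/=np.linalg.norm(ex);ey=np.array([-ex[1],ex[0],0]);mid=(near+far)/2;O=mid-10*ex;O[2]=0
print('origin',O,'ex',ex,'yaw',np.arctan2(ex[1],ex[0]))
def loc(p): d=p-O;return np.round([d@ex,d@ey],1)
B=np.array([crop(*p,101) for p in((427,224),(515,219),(533,348),(447,360))])
print('block',B.round(1).tolist(),[loc(b) for b in B],B.mean(0),loc(B.mean(0)))
print('edges',[np.linalg.norm(B[i]-B[i-1]).round(1) for i in range(4)])
for e in((0,1),(3,2),): d=B[e[0]]-B[e[1]];print('yaw',np.arctan2(d@ey,d@ex))
for e in((0,3),(1,2)): d=B[e[1]]-B[e[0]];print('yaw y',np.arctan2(d[:3]@ex,-d@ey), d@ey)
for n,p,z in(('stoptop',(77,302),42),('stopbot',(79,378),42),('vial',(142,530),66),('jar',(386,88),50),('bottle',(109,60),100),('railTend',(186,254),30),('railBend',(195,407),30),('flareT',(249,230),30),('flareB',(263,425),30)):
  q=crop(*p,z);print(n,q.round(),loc(q))
for n,p,z in(('stop L',(203,122),20),('stop R',(290,102),20),('blkbl',(355,460),6),('blkbr',(490,418),6),('plN',(320,533),6),('plR',(553,463),6),('topnl',(357,326),101),('topnr',(495,280),101),('topfl',(311,262),101),('topfr',(455,220),101)):
  q=at('side0',230+p[0]/4,170+p[1]/4,z);print('side',n,q.round(),loc(q))
E
```

```text
[[ 594.1  204.6    6. ]
 [ 472.   191.6    6. ]
 [ 504.7 -123.6    6. ]
 [ 626.3 -112.6    6. ]]
len 317.83050186924515 w 122.84436445775152 122.06536678852763
origin [550.29147577  30.06259088   0.        ] ex [-0.10219137  0.99476476  0.        ] yaw 1.673166404222132
block [[597.7, -28.0, 101.0], [602.1, -78.1, 101.0], [528.9, -88.2, 101.0], [520.8, -39.9, 101.0]] [array([-62.6, -41.2]), array([-112.9,  -40.5]), array([-115.5,   33.4]), array([-66.6,  36.5])] [562.3841529  -58.54801586 101.        ] [-89.4  -3. ]
edges [np.float64(77.8), np.float64(50.3), np.float64(73.9), np.float64(49.0)]
yaw -0.013655854545503703
yaw 0.06348895839336356
yaw y -3.0902197614196987 77.69467091901612
yaw y -3.1057100619715525 73.89837807721095
stoptop [556. 173.  42.] [141.2 -19.8]
stopbot [510. 169.  42.] [142.7  25.6]
vial [423. 128.  66.] [110.5 116.8]
jar [691.  -9.  50.] [ -53.4 -135.8]
bottle [687. 155. 100.] [ 110.2 -149.1]
railTend [588. 109.  30.] [ 74.7 -46.1]
railBend [496. 101.  30.] [75.8 46.9]
flareT [604.  71.  30.] [ 35.4 -58.1]
flareB [486.  60.  30.] [36.1 60.8]
side stop L [506. 162.  20.] [135.3  30.6]
side stop R [558. 166.  20.] [134.9 -21.6]
side blkbl [532. -88.   6.] [-115.5   30.1]
side blkbr [603. -79.   6.] [-113.5  -41.6]
side plN [ 505. -126.    6.] [-151.    60.5]
side plR [ 624. -113.    6.] [-150.2  -59. ]
side topnl [533. -90. 101.] [-117.2   29.5]
side topnr [602. -77. 101.] [-111.8  -40.7]
side topfl [522. -44. 101.] [-71.   35.5]
side topfr [596. -34. 101.] [-67.9 -38.6]
```

Correction: the origin lies the other way from the plate's middle, so O≈(548.3, 50), the block's near face is at x≈-135, and the stop face is at x≈121. Now I'll approach behind the wells face, turning the fingers across the plate.

Call:
jog_arm(steps=[{"delta_pos": [29,37,0],"rot": [0,0,0.11],"gripper": 0.5},{"delta_pos": [58,74,0],"rot": [0,0,0.22],"gripper": 0.5},{"delta_pos": [87,111,0],"rot": [0,0,0.33],"gripper": 0.5},{"delta_pos": [116,148,0],"rot": [0,0,0.44],"gripper": 0.5},{"delta_pos": [145,185,0],"rot": [0,0,0.55],"gripper": 0.5},{"delta_pos": [174,222,0],"rot": [0,0,0.66],"gripper": 0.5},{"delta_pos": [203,260,0],"rot": [0,0,0.77],"gripper": 0.5},{"delta_pos": [232,297,0],"rot": [0,0,0.88],"gripper": 0.5}])

```text
clock: 0.9
ee_pos: [455.8, -285.1, 231.2]
tool_rot: [0.811, 0.585, -0.0, -0.0]
force: [0.2, -0.6, 0.3]
opening: 0.499
grip_force: 0.0
```

Call:
jog_arm(steps=[{"delta_pos": [29,37,0],"rot": [0,0,0.11],"gripper": 0.5},{"delta_pos": [58,74,0],"rot": [0,0,0.22],"gripper": 0.5},{"delta_pos": [87,111,0],"rot": [0,0,0.33],"gripper": 0.5},{"delta_pos": [116,148,0],"rot": [0,0,0.44],"gripper": 0.5},{"delta_pos": [116,148,-40],"rot": [0,0,0.46],"gripper": 0.5},{"delta_pos": [116,148,-80],"rot": [0,0,0.46],"gripper": 0.5},{"delta_pos": [116,148,-120],"rot": [0,0,0.46],"gripper": 0.5},{"delta_pos": [116,148,-144],"rot": [0,0,0.46],"gripper": 0.5}])

```text
clock: 1.7
ee_pos: [569.9, -138.3, 84.3]
tool_rot: [0.658, 0.753, -0.001, -0.002]
force: [-0.1, 1.1, 0.5]
opening: 0.497
grip_force: 0.0
```

```bash
python3 - <<'E'
from h import *
d=shot('side','s1');s=readout.sense();print(s['clock'],s['ee_pos'],s['tool_rot'],s['opening'],s['force'])
cv2.imwrite('pics/s1c.png',cv2.resize(d['image'][150:320,200:420],None,fx=3,fy=3))
E
```

```text
1.75 [ 568.85798135 -138.04506802   81.65549732] [ 0.65814555  0.75288221 -0.00126084 -0.00334821] 0.49921536965487406 [-1.09906353  1.00185849 -3.62162199]
```

View pics/s1c.png

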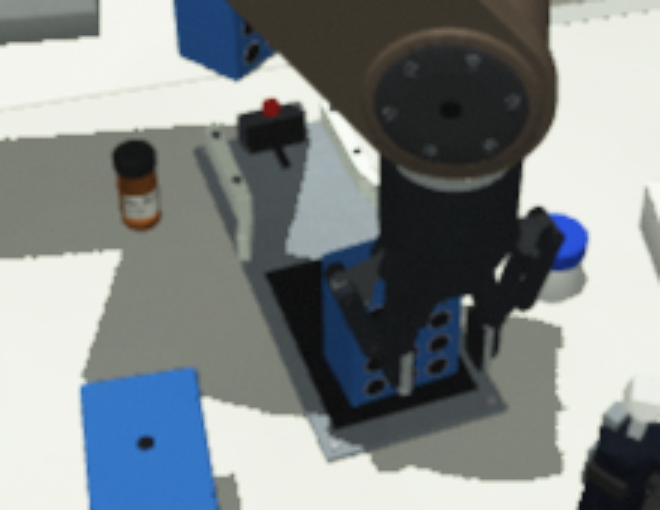

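The arm is behind the block, with the fingers spanning the wells face centrally. Now I'll push high at a slow speed.

Call:
jog_arm(steps=[{"delta_pos": [-1,10,2],"rot": [0,0,0],"gripper": 0.5},{"delta_pos": [-2,20,2],"rot": [0,0,0],"gripper": 0.5},{"delta_pos": [-2.5,24,2],"rot": [0,0,0],"gripper": 0.5},{"delta_pos": [-3,28,2],"rot": [0,0,0],"gripper": 0.5},{"delta_pos": [-3.2,32,2],"rot": [0,0,0],"gripper": 0.5},{"delta_pos": [-3.6,36,2],"rot": [0,0,0],"gripper": 0.5},{"delta_pos": [-4,40,2],"rot": [0,0,0],"gripper": 0.5},{"delta_pos": [-4.4,44,2],"rot": [0,0,0],"gripper": 0.5}])

```text
clock: 2.55
ee_pos: [566.6, -94.6, 89.4]
tool_rot: [0.658, 0.753, 0.0, 0.0]
force: [0.8, -0.0, -0.3]
opening: 0.504
grip_force: 0.0
```

Call:
jog_arm(steps=[{"delta_pos": [-0.3,3,0],"rot": [0,0,0],"gripper": 0.5},{"delta_pos": [-0.6,6,0],"rot": [0,0,0],"gripper": 0.5},{"delta_pos": [-0.9,9,0],"rot": [0,0,0],"gripper": 0.5},{"delta_pos": [-1.2,12,0],"rot": [0,0,0],"gripper": 0.5},{"delta_pos": [-1.5,15,0],"rot": [0,0,0],"gripper": 0.5},{"delta_pos": [-1.8,18,0],"rot": [0,0,0],"gripper": 0.5}])

```text
clock: 3.15
ee_pos: [564.8, -76.6, 89.3]
tool_rot: [0.658, 0.753, 0.0, 0.0]
force: [-0.3, -1.9, 1.4]
opening: 0.497
grip_force: 0.7
```

Call:
jog_arm(steps=[{"delta_pos": [-0.3,3,0],"rot": [0,0,0],"gripper": 0.5},{"delta_pos": [-0.6,6,0],"rot": [0,0,0],"gripper": 0.5},{"delta_pos": [-0.9,9,0],"rot": [0,0,0],"gripper": 0.5},{"delta_pos": [-1.2,12,0],"rot": [0,0,0],"gripper": 0.5},{"delta_pos": [-1.5,15,0],"rot": [0,0,0],"gripper": 0.5},{"delta_pos": [-1.8,18,0],"rot": [0,0,0],"gripper": 0.5}])

```text
clock: 3.75
ee_pos: [562.9, -58.5, 89.3]
tool_rot: [0.658, 0.753, 0.0, -0.0]
force: [-0.1, -0.8, -1.0]
opening: 0.501
grip_force: 0.1
```

Call:
jog_arm(steps=[{"delta_pos": [-0.3,3,0],"rot": [0,0,0],"gripper": 0.5},{"delta_pos": [-0.6,6,0],"rot": [0,0,0],"gripper": 0.5},{"delta_pos": [-0.9,9,0],"rot": [0,0,0],"gripper": 0.5},{"delta_pos": [-1.2,12,0],"rot": [0,0,0],"gripper": 0.5},{"delta_pos": [-1.5,15,0],"rot": [0,0,0],"gripper": 0.5},{"delta_pos": [-1.8,18,0],"rot": [0,0,0],"gripper": 0.5}])

```text
clock: 4.35
ee_pos: [561.2, -40.6, 89.3]
tool_rot: [0.658, 0.753, 0.0, 0.0]
force: [-0.8, 0.3, 0.1]
opening: 0.503
grip_force: 0.0
```

Call:
jog_arm(steps=[{"delta_pos": [2,-20,20],"rot": [0,0,0],"gripper": 0.5},{"delta_pos": [5,-50,40],"rot": [0,0,0],"gripper": 0.5},{"delta_pos": [8,-80,40],"rot": [0,0,0],"gripper": 0.5},{"delta_pos": [8,-80,40],"rot": [0,0,0],"gripper": 0.5}])

```text
clock: 4.75
ee_pos: [569.8, -123.6, 129.9]
tool_rot: [0.659, 0.752, 0.0, 0.001]
force: [-0.3, 0.2, -0.2]
opening: 0.502
grip_force: 0.0
```

```bash
python3 - <<'E'
from h import *
d=shot('top','t2');e=shot('wrist','w2')
a=cv2.resize(d['image'][150:270,250:430],None,fx=4,fy=4,interpolation=cv2.INTER_CUBIC)
b=cv2.resize(e['image'],(180,112));a[:112,-180:]=b
cv2.imwrite('pics/t2c.png',a)
E
```

```text
(no output)
```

View pics/t2c.png

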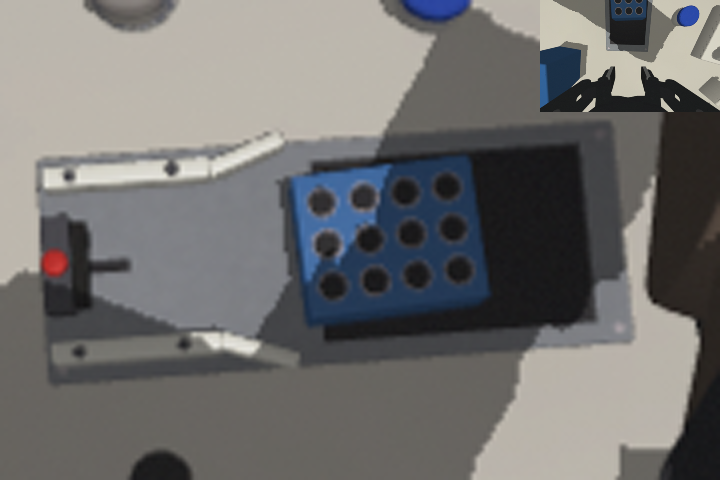

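The block lies wells up, with its corners in the crop at (290,179), (470,156), (490,297) and (307,325). The stop face is at about x=88.

```bash
cat >> h.py <<'E'
O=np.array([548.3,50,0]);ex=np.array([-.1022,.9948,0]);ey=np.array([-.9948,-.1022,0])
def loc(p): d=np.asarray(p)-O;return np.round([d@ex,d@ey],1)
E
python3 - <<'E'
from h import *
c=lambda u,v,z:loc(at('t2',250+(u+.5)/4-.5,150+(v+.5)/4-.5,z))
B=np.array([c(*p,56) for p in((290,179),(470,156),(490,297),(307,325))]);print(B,B.mean(0))
for i,j in((1,0),(2,3)): d=B[j]-B[i];print(np.arctan2(d[1],d[0]),np.hypot(*d))
print(c(88,223,42),c(90,305,42), loc(readout.sense()['ee_pos']))
for p in((38,160),(50,383),(610,121),(634,342)):print(c(*p,6))
for p in((212,160),(210,181),(205,333),):print(c(*p,30))
E
```

```text
[[ 13.9 -32.7]
 [-81.2 -38.1]
 [-84.8  36.5]
 [ 11.   43.8]] [-35.275   2.375]
0.0567214256703184 95.25318892299617
0.07605344324139952 96.07772894901294
[120.8 -19.3] [122.4  23.8] [-172.3   -3.1]
[148.8 -61.3]
[149.2  60.7]
[-168.5  -60.7]
[-168.9   62.7]
[ 53.7 -50.3]
[ 55.6 -39. ]
[63.9 42. ]
```

Call:
jog_arm(steps=[{"delta_pos": [-4,0,-40],"rot": [0,0,-0.03],"gripper": 0.5},{"delta_pos": [-4,0,-80],"rot": [0,0,-0.03],"gripper": 0.5},{"delta_pos": [-4,0,-108],"rot": [0,0,-0.03],"gripper": 0.5},{"delta_pos": [-6,15,-108],"rot": [0,0,-0.03],"gripper": 0.5},{"delta_pos": [-8,35,-108],"rot": [0,0,-0.03],"gripper": 0.5},{"delta_pos": [-9.5,53,-108],"rot": [0,0,-0.03],"gripper": 0.5},{"delta_pos": [-10.2,60,-108],"rot": [0,0,-0.03],"gripper": 0.5},{"delta_pos": [-10.5,64,-108],"rot": [0,0,-0.03],"gripper": 0.5}])

```text
clock: 5.65
ee_pos: [558.9, -55.5, 22.3]
tool_rot: [0.669, 0.743, 0.0, 0.0]
force: [0.7, 0.1, -0.2]
opening: 0.501
grip_force: 0.0
```

Call:
jog_arm(steps=[{"delta_pos": [-0.3,3,0],"rot": [0,0,0],"gripper": 0.5},{"delta_pos": [-0.6,6,0],"rot": [0,0,0],"gripper": 0.5},{"delta_pos": [-0.9,9,0],"rot": [0,0,0],"gripper": 0.5},{"delta_pos": [-1.2,12,0],"rot": [0,0,0],"gripper": 0.5},{"delta_pos": [-1.5,15,0],"rot": [0,0,0],"gripper": 0.5},{"delta_pos": [-1.8,18,0],"rot": [0,0,0],"gripper": 0.5}])

```text
clock: 6.25
ee_pos: [556.8, -38.9, 21.3]
tool_rot: [0.669, 0.743, -0.0, 0.0]
force: [-0.7, -2.1, 0.3]
opening: 0.5
grip_force: 1.1
```

Call:
jog_arm(steps=[{"delta_pos": [-0.4,4,0],"rot": [0,0,0],"gripper": 0.5},{"delta_pos": [-0.8,8,0],"rot": [0,0,0],"gripper": 0.5},{"delta_pos": [-1.2,12,0],"rot": [0,0,0],"gripper": 0.5},{"delta_pos": [-1.6,16,0],"rot": [0,0,0],"gripper": 0.5},{"delta_pos": [-2,20,0],"rot": [0,0,0],"gripper": 0.5},{"delta_pos": [-2.4,24,0],"rot": [0,0,0],"gripper": 0.5},{"delta_pos": [-2.8,27,0],"rot": [0,0,0],"gripper": 0.5},{"delta_pos": [-3,30,0],"rot": [0,0,0],"gripper": 0.5}])

```text
clock: 7.05
ee_pos: [553.8, -8.6, 21.3]
tool_rot: [0.669, 0.743, 0.0, -0.0]
force: [-0.5, -1.5, -1.7]
opening: 0.497
grip_force: 0.9
```

```bash
python3 - <<'E'
from h import *
d=shot('top','t3');s=readout.sense();print(loc(s['ee_pos']),s['force'])
cv2.imwrite('pics/t3c.png',cv2.resize(d['image'][150:270,250:430],None,fx=4,fy=4,interpolation=cv2.INTER_CUBIC))
E
```

```text
[-58.5   0.5] [-0.19167738 -0.12612209 -0.37538162]
```

View pics/t3c.png

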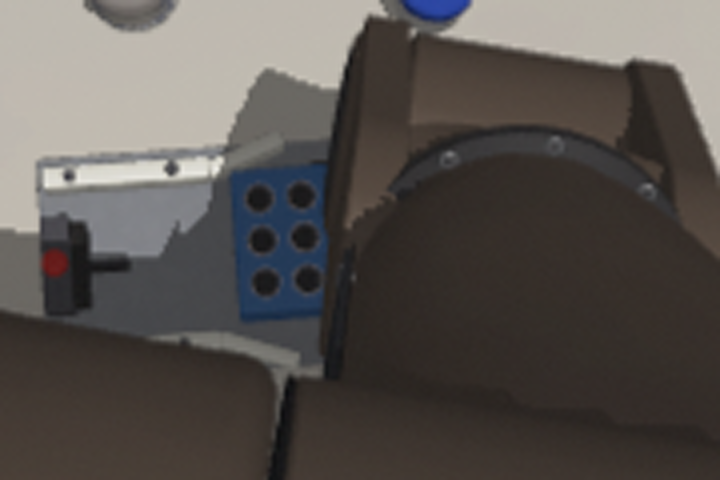

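The block is now straight and entering the mouth, with its front edge from (232,170) to (240,320). I'll keep pushing.

```bash
python3 - <<'E'
from h import *
for p in((232,170),(240,320)):print(loc(at('t3',250+(p[0]+.5)/4-.5,150+(p[1]+.5)/4-.5,56)))
E
```

```text
[ 43.6 -39.7]
[45.1 38.7]
```

Call:
jog_arm(steps=[{"delta_pos": [-0.3,3,0],"rot": [0,0,0],"gripper": 0.5},{"delta_pos": [-0.6,6,0],"rot": [0,0,0],"gripper": 0.5},{"delta_pos": [-0.9,9,0],"rot": [0,0,0],"gripper": 0.5},{"delta_pos": [-1.2,12,0],"rot": [0,0,0],"gripper": 0.5},{"delta_pos": [-1.5,15,0],"rot": [0,0,0],"gripper": 0.5},{"delta_pos": [-1.8,18,0],"rot": [0,0,0],"gripper": 0.5},{"delta_pos": [-2.2,21,0],"rot": [0,0,0],"gripper": 0.5},{"delta_pos": [-2.5,24,0],"rot": [0,0,0],"gripper": 0.5}])

```text
clock: 7.9
ee_pos: [551.4, 15.4, 21.3]
tool_rot: [0.669, 0.743, 0.0, 0.0]
force: [-0.2, -1.9, -0.5]
opening: 0.501
grip_force: 1.0
```

Call:
jog_arm(steps=[{"delta_pos": [-0.3,3,0],"rot": [0,0,0],"gripper": 0.5},{"delta_pos": [-0.6,6,0],"rot": [0,0,0],"gripper": 0.5},{"delta_pos": [-0.9,9,0],"rot": [0,0,0],"gripper": 0.5},{"delta_pos": [-1.2,12,0],"rot": [0,0,0],"gripper": 0.5},{"delta_pos": [-1.5,15,0],"rot": [0,0,0],"gripper": 0.5},{"delta_pos": [-1.8,18,0],"rot": [0,0,0],"gripper": 0.5},{"delta_pos": [-2.2,21,0],"rot": [0,0,0],"gripper": 0.5},{"delta_pos": [-2.5,24,0],"rot": [0,0,0],"gripper": 0.5}])

```text
clock: 8.7
ee_pos: [548.9, 39.3, 21.3]
tool_rot: [0.669, 0.743, 0.0, 0.0]
force: [0.3, -2.2, -0.7]
opening: 0.498
grip_force: 1.0
```

Call:
jog_arm(steps=[{"delta_pos": [-0.2,2,0],"rot": [0,0,0],"gripper": 0.5},{"delta_pos": [-0.4,4,0],"rot": [0,0,0],"gripper": 0.5},{"delta_pos": [-0.6,6,0],"rot": [0,0,0],"gripper": 0.5},{"delta_pos": [-0.8,8,0],"rot": [0,0,0],"gripper": 0.5},{"delta_pos": [-1,10,0],"rot": [0,0,0],"gripper": 0.5},{"delta_pos": [-1.2,12,0],"rot": [0,0,0],"gripper": 0.5},{"delta_pos": [-1.4,14,0],"rot": [0,0,0],"gripper": 0.5}])

```text
clock: 9.4
ee_pos: [547.5, 53.3, 21.3]
tool_rot: [0.669, 0.743, 0.0, 0.0]
force: [0.6, -1.8, -0.7]
opening: 0.501
grip_force: 1.0
```

Call:
jog_arm(steps=[{"delta_pos": [-0.1,1,0],"rot": [0,0,0],"gripper": 0.5},{"delta_pos": [-0.2,2,0],"rot": [0,0,0],"gripper": 0.5},{"delta_pos": [-0.3,3,0],"rot": [0,0,0],"gripper": 0.5},{"delta_pos": [-0.4,4,0],"rot": [0,0,0],"gripper": 0.5},{"delta_pos": [-0.5,5,0],"rot": [0,0,0],"gripper": 0.5},{"delta_pos": [-0.6,6,0],"rot": [0,0,0],"gripper": 0.5},{"delta_pos": [-0.7,7,0],"rot": [0,0,0],"gripper": 0.5}])

```text
clock: 10.1
ee_pos: [546.8, 60.2, 21.3]
tool_rot: [0.669, 0.743, 0.0, 0.0]
force: [0.5, -1.9, -1.2]
opening: 0.499
grip_force: 1.0
```

Call:
jog_arm(steps=[{"delta_pos": [-0.05,0.5,0],"rot": [0,0,0],"gripper": 0.5},{"delta_pos": [-0.1,1,0],"rot": [0,0,0],"gripper": 0.5},{"delta_pos": [-0.15,1.5,0],"rot": [0,0,0],"gripper": 0.5},{"delta_pos": [-0.2,2,0],"rot": [0,0,0],"gripper": 0.5}])

```text
clock: 10.5
ee_pos: [546.6, 62.1, 21.3]
tool_rot: [0.669, 0.743, 0.0, 0.0]
force: [0.3, -2.5, -0.2]
opening: 0.502
grip_force: 1.0
```

Call:
jog_arm(steps=[{"delta_pos": [-0.04,0.4,0],"rot": [0,0,0],"gripper": 0.5},{"delta_pos": [-0.08,0.8,0],"rot": [0,0,0],"gripper": 0.5},{"delta_pos": [-0.1,1.2,0],"rot": [0,0,0],"gripper": 0.5}])

```text
clock: 10.8
ee_pos: [546.5, 63.4, 21.3]
tool_rot: [0.669, 0.743, 0.0, 0.0]
force: [0.4, -2.4, -0.1]
opening: 0.5
grip_force: 1.0
```

Call:
jog_arm(steps=[{"delta_pos": [-0.04,0.4,0],"rot": [0,0,0],"gripper": 0.5},{"delta_pos": [-0.08,0.8,0],"rot": [0,0,0],"gripper": 0.5},{"delta_pos": [-0.1,1.2,0],"rot": [0,0,0],"gripper": 0.5}])

```text
clock: 11.1
ee_pos: [546.4, 64.5, 21.3]
tool_rot: [0.669, 0.743, 0.0, 0.0]
force: [0.6, -2.1, 0.1]
opening: 0.503
grip_force: 1.0
```

Call:
jog_arm(steps=[{"delta_pos": [-0.04,0.4,0],"rot": [0,0,0],"gripper": 0.5},{"delta_pos": [-0.08,0.8,0],"rot": [0,0,0],"gripper": 0.5},{"delta_pos": [-0.1,1.2,0],"rot": [0,0,0],"gripper": 0.5}])

```text
clock: 11.4
ee_pos: [546.3, 65.7, 21.3]
tool_rot: [0.669, 0.743, 0.0, 0.0]
force: [0.5, -2.4, -0.3]
opening: 0.503
grip_force: 1.0
```

Call:
jog_arm(steps=[{"delta_pos": [-0.04,0.4,0],"rot": [0,0,0],"gripper": 0.5},{"delta_pos": [-0.08,0.8,0],"rot": [0,0,0],"gripper": 0.5},{"delta_pos": [-0.1,1.2,0],"rot": [0,0,0],"gripper": 0.5}])

```text
clock: 11.7
ee_pos: [546.2, 66.9, 21.3]
tool_rot: [0.669, 0.743, 0.0, 0.0]
force: [0.1, -1.0, -0.9]
opening: 0.499
grip_force: 1.0
```

Call:
jog_arm(steps=[{"delta_pos": [-0.04,0.4,0],"rot": [0,0,0],"gripper": 0.5},{"delta_pos": [-0.08,0.8,0],"rot": [0,0,0],"gripper": 0.5},{"delta_pos": [-0.1,1.2,0],"rot": [0,0,0],"gripper": 0.5}])

```text
clock: 12.0
ee_pos: [546.1, 68.2, 21.3]
tool_rot: [0.669, 0.743, 0.0, 0.0]
force: [0.1, -1.7, -1.0]
opening: 0.495
grip_force: 1.0
```

Call:
jog_arm(steps=[{"delta_pos": [-0.04,0.4,0],"rot": [0,0,0],"gripper": 0.5},{"delta_pos": [-0.08,0.8,0],"rot": [0,0,0],"gripper": 0.5},{"delta_pos": [-0.1,1.2,0],"rot": [0,0,0],"gripper": 0.5}])

```text
clock: 12.3
ee_pos: [546.0, 69.3, 21.3]
tool_rot: [0.669, 0.743, 0.0, 0.0]
force: [-0.9, -1.3, -0.8]
opening: 0.499
grip_force: 1.0
```

Call:
jog_arm(steps=[{"delta_pos": [-0.04,0.4,0],"rot": [0,0,0],"gripper": 0.5},{"delta_pos": [-0.08,0.8,0],"rot": [0,0,0],"gripper": 0.5},{"delta_pos": [-0.1,1.2,0],"rot": [0,0,0],"gripper": 0.5}])

```text
clock: 12.6
ee_pos: [546.0, 69.8, 21.4]
tool_rot: [0.669, 0.743, -0.0, 0.0]
force: [-1.7, -13.6, 0.5]
opening: 0.497
grip_force: 6.5
```

Call:
jog_arm(steps=[{"delta_pos": [0,-0.05,0],"rot": [0,0,0],"gripper": 0.5}])

```text
clock: 12.7
ee_pos: [545.9, 69.8, 21.4]
tool_rot: [0.669, 0.743, -0.0, 0.0]
force: [-0.1, -9.1, 0.5]
opening: 0.494
grip_force: 4.4
```

Call:
jog_arm(steps=[{"delta_pos": [0,0.1,0],"rot": [0,0,0],"gripper": 0.5},{"delta_pos": [0,0.1,0],"rot": [0,0,0],"gripper": 0.5}])

```text
clock: 12.9
ee_pos: [545.9, 69.8, 21.4]
tool_rot: [0.669, 0.743, -0.0, 0.0]
force: [-0.4, -9.8, -0.4]
opening: 0.496
grip_force: 5.0
```

Call:
jog_arm(steps=[{"delta_pos": [0,0.15,0],"rot": [0,0,0],"gripper": 0.5},{"delta_pos": [0,0.15,0],"rot": [0,0,0],"gripper": 0.5}])

```text
clock: 13.1
ee_pos: [545.9, 69.8, 21.4]
tool_rot: [0.669, 0.743, -0.0, 0.0]
force: [-0.1, -12.1, 0.6]
opening: 0.501
grip_force: 5.7
```

Good, that reads about 12 N. I'll hold it for 0.8 s.

Call:
jog_arm(steps=[{"delta_pos": [0,0,0],"rot": [0,0,0],"gripper": 0.5},{"delta_pos": [0,0,0],"rot": [0,0,0],"gripper": 0.5},{"delta_pos": [0,0,0],"rot": [0,0,0],"gripper": 0.5},{"delta_pos": [0,0,0],"rot": [0,0,0],"gripper": 0.5}])

```text
clock: 13.5
ee_pos: [545.9, 69.8, 21.4]
tool_rot: [0.669, 0.743, -0.0, 0.0]
force: [-0.7, -11.8, 0.6]
opening: 0.501
grip_force: 5.7
```

Call:
jog_arm(steps=[{"delta_pos": [0,0,0],"rot": [0,0,0],"gripper": 0.5},{"delta_pos": [0,0,0],"rot": [0,0,0],"gripper": 0.5},{"delta_pos": [0,0,0],"rot": [0,0,0],"gripper": 0.5},{"delta_pos": [0,0,0],"rot": [0,0,0],"gripper": 0.5}])

```text
clock: 13.9
ee_pos: [545.9, 69.8, 21.4]
tool_rot: [0.669, 0.743, -0.0, 0.0]
force: [-0.1, -11.6, -0.1]
opening: 0.499
grip_force: 5.7
```

Now I'll retreat straight back slowly, then move up and clear.

Call:
jog_arm(steps=[{"delta_pos": [0.05,-0.5,0],"rot": [0,0,0],"gripper": 0.5},{"delta_pos": [0.1,-1,0],"rot": [0,0,0],"gripper": 0.5},{"delta_pos": [0.3,-3,0],"rot": [0,0,0],"gripper": 0.5},{"delta_pos": [1,-10,0],"rot": [0,0,0],"gripper": 0.5},{"delta_pos": [3,-30,0],"rot": [0,0,0],"gripper": 0.5},{"delta_pos": [5,-60,0],"rot": [0,0,0],"gripper": 0.5},{"delta_pos": [8,-90,30],"rot": [0,0,0],"gripper": 0.5},{"delta_pos": [12,-120,70],"rot": [0,0,0],"gripper": 0.5}])

```text
clock: 14.7
ee_pos: [556.9, -50.4, 90.6]
tool_rot: [0.669, 0.743, -0.001, -0.002]
force: [0.9, -0.4, 0.3]
opening: 0.5
grip_force: 0.0
```

Call:
jog_arm(steps=[{"delta_pos": [4,-35,30],"rot": [0,0,0],"gripper": 0.5},{"delta_pos": [8,-70,60],"rot": [0,0,0],"gripper": 0.5},{"delta_pos": [8,-80,80],"rot": [0,0,0],"gripper": 0.5},{"delta_pos": [8,-80,80],"rot": [0,0,0],"gripper": 0.5},{"delta_pos": [8,-80,80],"rot": [0,0,0],"gripper": 0.5}])

```text
clock: 15.2
ee_pos: [565.5, -129.3, 170.9]
tool_rot: [0.67, 0.743, 0.0, -0.0]
force: [-0.3, 0.5, -0.0]
opening: 0.505
grip_force: 0.0
```

```bash
python3 - <<'E'
from h import *
d=shot('top','t4');e=shot('side','s4')
a=cv2.resize(d['image'][120:290,250:420],(420,420),interpolation=cv2.INTER_CUBIC)
b=cv2.resize(e['image'][150:290,220:400],None,fx=2.1,fy=3,interpolation=cv2.INTER_CUBIC)
cv2.imwrite('pics/t4c.png',np.hstack([a,b])[:, :800])
E
```

```text
(no output)
```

View pics/t4c.png

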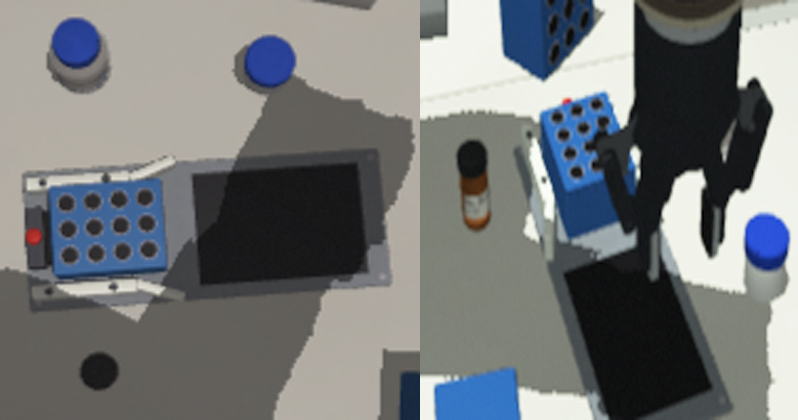

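The block sits flush against the stop between the rails, wells up. Its left edge is at x≈50 in the top view, and the vial, jar and bottle are upright in place. I'm handing in.

```bash
python3 -c "
from cell import hand_in;print(hand_in())"
```

```text
the job is handed in; nothing more can be done
None
```

The block was toppled onto its back, wells up, slid home between the rails, pressed against the stop at about 12 N for 0.8 s, and released at rest; the highest force I read was about 14 N, and the job was handed in at about 15 s with the vial, jar and bottle still standing in place.

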